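# Let the red tins out of the counter rack

### The arm

A 6-joint arm with a two-finger parallel gripper is mounted at the origin on the work surface. World frame = base frame: x ahead of the robot, y to its left, z up, the work surface at z = 0. Lengths are in m, angles in rad, forces in N, time in s.
With the tool pointing down it reaches from about 0.4 to 0.825 m from the base axis. Payload 7 kg.
Tool frame: the origin (TCP) lies at the centre of the arm's flange, where the gripper is bolted on; the fingertips stand 178 mm ahead of it and the grasp point (between the pads) lies arm.tcp_to_grasp ahead of it (arm.tcp_to_grasp is the distance from the TCP to the grasp point, in m); z points along the fingers, y is the direction in which the jaws open and shut (so a half turn about z gives the same grasp; the last joint's range is limited). The gripper opens to 88 mm and grips with 3 to 60 N. Pads are 19 mm wide; open, the fingers measure 130 mm over their backs; the gripper's body (78 mm by 193 mm) begins 47 mm behind the grasp point.
Start: joints at [-0.931, 0.359, 0.012, 0, -1.224, -0.288], TCP at [0.233, -0.634, 0.405] pointing down, gripper open.
Joint ranges: [-3.07, 3.07], [-1.43, 2.12], [-1.02, 1.25], [-3.03, 1.67], [-3.05, -0], [-3.03, 3.03]. Speed limits (rad/s): [2.39, 2.39, 3.01, 3.14, 3.14, 3.14].

### API

Orientations are given as [roll, pitch, yaw] about the fixed x, y, z axes, in that order (R = Rz(yaw) Ry(pitch) Rx(roll)).
In Python, from station import arm gives the robot as it stands.
- The arm moves only by the tool move_arm, never from a script. Its argument "deltas" is a list of rows, each a list of 6 numbers: the shift along the world's x, y, z in mm, then the turn, a rotation vector about the world's x, y, z in degrees. In form: [[tx, ty, tz, ax, ay, az], ...]. A call has exactly 5 rows; each row shifts and turns the commanded pose from where the row before left it; what a row does not reach is not made up. A row lasts 1/12 s, in which the tool goes at most 41.7 mm and 7.16 degrees, less where a joint would pass 70% of its speed; a pose out of reach is approached as far as the arm can. A call with a gripper value outside its range is refused whole. "claw" is the closure in counts, from 0 (fully open) to 255 (shut), set as the call begins (left out, the last holds). The fingers move at their own pace and stop on an object; "squeeze" is the grip in N (left out, the last holds). Time passes only in rows, so rows that do not move let the fingers close, or fill a call up. It gives the time, the measured TCP pose, the force and the opening at its end, in the units of the state.
- arm.get_state(): the state, without advancing time (a new reading comes with each control period).
- arm.grab_frame(name): name is "scene" or "top"; returns the picture (420x560x3 uint8, red, green, blue); there is no depth.
- arm.calibration(name): a dict with "intrinsics" (3x3 intrinsics, pixels), "k1" (the pictures are not rectified: a ray, as slopes to the right and down, at radius r is drawn at 1 + k1 r^2 times it, then the intrinsics apply), "T" (4x4, takes a point from camera to world coordinates). Camera axes: x right, y up, looking along -z (the intrinsics and any distortion apply to the point x, -y, -z); pixel columns grow to the right and rows downward; lengths in m; the calibration is good to about 2 mm. A picture is of the moment at which its call begins. calibration takes no time and is no camera call.
- arm.job_done(): hands the job in, once; it reports no verdict.
Trained networks look in the newest picture that a camera, given by its name, has taken for a name from the list of things; names that differ only in an ending like _2 or _b are one class to them, and where a whole thing is asked for, a point or a joint stands for the part that bears it (a point fixed in the world has none). Each returns a list of dicts, best first, with "score" (0 to 1); they miss things now and then, are a little off and sometimes report something else, mostly with a low value. They report only what shows in the picture. A call takes as long as a camera call.
- arm.spot_in(thing, camera): "xy" ([column, row] in pixels, amid what is visible of it).
- arm.masks_of(thing, camera): "pixels" (420x560 bool, what is visible of it) and "xy" ([column, row] in pixels, amid what is visible of it).
- arm.spot_point(thing, camera): "xy" ([column, row] in pixels: a listed point, or the origin of a listed thing).
The state is a dict: "t": time; "q": joint angles; "qd": joint speeds; "joint_efforts": joint torques, N m; "eef_pos": TCP position; "ee_rot": TCP orientation; "force": force on the tool from outside, world axes, zero at the start; "moment": the same for the moment, N m; "width": finger opening in m.
Only numpy, scipy, OpenCV 4.12 (cv2) and the standard library are available. Lean on these libraries where they do the work, as an engineer would, in place of code of your own. Each camera call takes 0.05 s, during which the arm holds its last target. There are 200 camera calls.

### The job

A customer wants the red tins: with the fingertips, press down the red paddle on the rocking lever of the red tins' rack so that the gate at its other end lifts, and keep it down until both red tins have rolled out and lie still in the tray at the rack's low end. Then let go, so that the gate falls shut again. Do not touch any tin or the red gate with the robot, keep the yellow rack shut, and leave everything else on the counter where it stands.

Things in the scene. Friction and masses are not known exactly. Their poses are not given: they have to be found in the camera images.
- red_rack: steel rack of the red tins (the one to operate), fixed, 291 x 90 mm. Origin on the counter below the lever's axle; x level, pointing down the sloping lane away from the robot; z up. Lane 62 mm wide, side walls 28 mm, floor height 70 mm - 0.18 x. Back wall at x = -32 mm; gate across the lane at x = 92 mm; the open tray runs from there to the end stop at x = 255 mm.
- red_lever (a joint): rocking lever of the red rack, rad: 0 = level, gate shut; grows as the paddle is pressed to 0.45 = paddle down on its stop, gate up. Axle across the rack, 150 mm above the counter over the rack's origin. A spring and the gate's weight shut it when let go; 2 to 4 N on the paddle holds it down. Tins pass under the gate above about 0.33 rad.
- red_press (a point): centre of the top of the red paddle, a red plate 46 mm (along the rack) x 70 mm x 8 mm on the lever's near end, 105 mm from the axle (rack x = -105 mm), 158 mm above the counter at rest, over free space behind the rack. Pressed right down it sinks 47 mm, moves about 7 mm to the rack's +x and tilts 0.45 rad.
- red_gate (a point): middle of the lower edge of the red gate, a plate 50 mm wide and 4 mm thick that hangs 82 mm down from the lever's far end across the lane; shut, this edge is 15 mm above the lane's floor
- red_tin1_mid (a point): centre of a small red tin with a white band, 52 mm diameter, 58 mm long, about 120 g, lying across the lane so that it rolls; at rest in the tray the two centres are at about x = 228 and 177 mm in the rack frame; at the start against the gate
- red_tin2_mid (a point): centre of a small red tin with a white band, 52 mm diameter, 58 mm long, about 120 g, lying across the lane so that it rolls; at rest in the tray the two centres are at about x = 228 and 177 mm in the rack frame; at the start behind the first tin
- yellow_rack: steel rack of the yellow tins (to be left alone), fixed, 291 x 90 mm. Origin on the counter below the lever's axle; x level, pointing down the sloping lane away from the robot; z up. Lane 62 mm wide, side walls 28 mm, floor height 70 mm - 0.18 x. Back wall at x = -32 mm; gate across the lane at x = 92 mm; the open tray runs from there to the end stop at x = 255 mm.
- yellow_lever (a joint): rocking lever of the yellow rack, rad: 0 = level, gate shut; grows as the paddle is pressed to 0.45 = paddle down on its stop, gate up. Axle across the rack, 150 mm above the counter over the rack's origin. A spring and the gate's weight shut it when let go; 2 to 4 N on the paddle holds it down. Tins pass under the gate above about 0.33 rad.
- yellow_press (a point): centre of the top of the yellow paddle, a yellow plate 46 mm (along the rack) x 70 mm x 8 mm on the lever's near end, 105 mm from the axle (rack x = -105 mm), 158 mm above the counter at rest, over free space behind the rack. Pressed right down it sinks 47 mm, moves about 7 mm to the rack's +x and tilts 0.45 rad.
- yellow_gate (a point): middle of the lower edge of the yellow gate, a plate 50 mm wide and 4 mm thick that hangs 82 mm down from the lever's far end across the lane; shut, this edge is 15 mm above the lane's floor
- yellow_tin1_mid (a point): centre of a small yellow tin with a white band, 52 mm diameter, 58 mm long, about 120 g, lying across the lane so that it rolls; at rest in the tray the two centres are at about x = 228 and 177 mm in the rack frame; at the start against the gate
- yellow_tin2_mid (a point): centre of a small yellow tin with a white band, 52 mm diameter, 58 mm long, about 120 g, lying across the lane so that it rolls; at rest in the tray the two centres are at about x = 228 and 177 mm in the rack frame; at the start behind the first tin
- olive_jar: green glass jar, 60 mm across, 85 mm tall, between the racks; loose, to be left in place; origin at the centre of its underside
- honey_jar: amber glass jar, 64 mm across, 100 mm tall; loose, to be left in place; origin at the centre of its underside
- oil_bottle: green glass bottle, 64 mm across, 220 mm tall; loose, to be left in place; origin at the centre of its underside
- flat_tin: flat blue tin lying down, 105 x 75 x 28 mm; loose, to be left in place; origin at the centre of its underside
- cup: white cup, 72 mm across, 80 mm tall; loose, to be left in place; origin at the centre of its underside
- cheese_block: block of pale yellow cheese, 100 x 60 x 45 mm; loose, to be left in place; origin at the centre of its underside

How it is judged:
On the way, in this order (a step that is already met when the one before it is completed fails the run):
1. the red gate is being lifted by the fingers pressing the red paddle (value of joint red_lever above 0.15 rad and contact force between the fingers and red_lever_c0 above 0.3 N), for 0.04 s.
2. both red tins have come to rest in the tray while the fingers still keep the red paddle down (x of red_tin1_mid in the frame of red_rack between 0.14 and 0.25 m and y of red_tin1_mid in the frame of red_rack between -0.02 and 0.02 m and z of each of red_tin1_mid, red_tin2_mid in the frame of red_rack below 0.085 m and x of red_tin2_mid in the frame of red_rack between 0.14 and 0.25 m and y of red_tin2_mid in the frame of red_rack between -0.02 and 0.02 m and value of joint red_lever above 0.2 rad and contact force between the fingers and red_lever_c0 above 0.3 N and linear speed of each of red_tin1, red_tin2 below 0.05 m/s), for 0.1 s.
At the end, for the whole second after the job is handed in: both red tins lie at rest (under 30 mm/s) in the red rack's tray, their centres 140 to 250 mm along the rack from its origin and within its walls; the red lever is back within 0.04 rad of shut; the yellow lever is shut (within 0.04 rad) with both yellow tins behind its gate (x of red_tin1_mid in the frame of red_rack between 0.14 and 0.25 m and y of red_tin1_mid in the frame of red_rack between -0.02 and 0.02 m and z of each of red_tin1_mid, red_tin2_mid in the frame of red_rack below 0.085 m and x of red_tin2_mid in the frame of red_rack between 0.14 and 0.25 m and y of red_tin2_mid in the frame of red_rack between -0.02 and 0.02 m and linear speed of each of red_tin1, red_tin2 below 0.03 m/s and value of joint each of red_lever, yellow_lever below 0.04 rad and x of yellow_tin1_mid in the frame of yellow_rack between -0.02 and 0.085 m and x of yellow_tin2_mid in the frame of yellow_rack between -0.02 and 0.085 m); the robot touches nothing.
It fails at once if a tin is touched by the robot (contact force between any of the fingers, the arm and red_tin1 above 0.3 N or contact force between any of the fingers, the arm and red_tin2 above 0.3 N or contact force between any of the fingers, the arm and yellow_tin1 above 0.3 N or contact force between any of the fingers, the arm and yellow_tin2 above 0.3 N).
It fails at once if the red gate is touched by the robot (contact force between any of the fingers, the arm and red_lever_c1 above 0.3 N).
It fails at once if a tin is lifted out of its rack (height (world z) of any of red_tin1_mid, red_tin2_mid, yellow_tin1_mid, yellow_tin2_mid above 0.13 m).
It fails at once if the yellow rack's gate is lifted (value of joint yellow_lever above 0.1 rad).
It fails at once if something else on the counter is moved by more than 20 mm (distance of any of olive_jar, honey_jar, oil_bottle, flat_tin, cup, cheese_block from where it was at the start of the episode above 0.02 m).
It also fails if it takes over 32 s, if anything falls off the work surface, if the arm or the gripper's body presses on something with over 40 N, if the wrist force passes 120 N, or if a joint passes its speed limit or range.

## Working session

There is one attempt and no reset: what is moved stays moved. The work goes in short steps, Python scripts to look and compute and a tool call to move; the robot and the scene stay as the last step left them, time stands still between calls to the robot, and variables do not carry over. Pictures are saved under pics/ and viewed, about 8 in all and at most 12, crops included, and the job is handed in when it is done.

Besides the shell and the picture viewer there is one more tool, called after "Emit:" by a JSON object that holds its "name" and its "arguments". move_arm: Moves the arm, as the interface text tells. Its arguments: {"type":"object","properties":{"deltas":{"type":"array","items":{"type":"array","items":{"type":"number"}}},"claw":{"type":"number"},"squeeze":{"type":"number"}},"required":["deltas"]}

```bash
mkdir -p pics
cat > h.py <<'E'
import numpy as np, cv2
from station import arm
def ray(cam,uv):
    c=arm.calibration(cam);K=np.array(c["intrinsics"]);k1=c["k1"];T=np.array(c["T"])
    d=np.array([(uv[0]-K[0,2])/K[0,0],(uv[1]-K[1,2])/K[1,1]]);s=d.copy()
    for _ in range(20): s=d/(1+k1*(s@s))
    return T[:3,3],T[:3,:3]@np.array([s[0],-s[1],-1])
def at(cam,uv,z):
    o,d=ray(cam,uv);return o+d*(z-o[2])/d[2]
def px(cam,p):
    c=arm.calibration(cam);K=np.array(c["intrinsics"]);T=np.array(c["T"])
    q=T[:3,:3].T@(np.array(p)-T[:3,3]);s=np.array([q[0],-q[1]])/-q[2];s=s*(1+c["k1"]*(s@s))
    return K[0,0]*s[0]+K[0,2],K[1,1]*s[1]+K[1,2]
E
python3 - <<'E'
from h import *
for c in("scene","top"):
    f=arm.grab_frame(c);cv2.imwrite(f"pics/{c}0.png",f[:,:,::-1])
    for n,z in[("red_press",.158),("red_gate",.068),("red_rack",0),("red_tin1_mid",.085),("red_tin2_mid",.09),("yellow_press",.158),("yellow_gate",.068),("yellow_rack",0),("oil_bottle",0),("olive_jar",0),("honey_jar",0),("cup",0),("cheese_block",0),("flat_tin",0)]:
        print(c,n,[(np.round(d["xy"]),round(d["score"],2),np.round(at(c,d["xy"],z),3)[:2]) for d in arm.spot_point(n,c)[:2]])
print(arm.get_state(),arm.tcp_to_grasp)
E
```

```text
scene red_press [(array([361., 195.]), 0.58, array([0.465, 0.249]))]
scene red_gate [(array([336., 264.]), 0.83, array([0.659, 0.238]))]
scene red_rack [(array([342., 252.]), 0.65, array([0.559, 0.236]))]
scene red_tin1_mid []
scene red_tin2_mid [(array([344., 237.]), 0.76, array([0.578, 0.236])), (array([189., 220.]), 0.19, array([ 0.677, -0.205]))]
scene yellow_press [(array([203., 154.]), 0.97, array([ 0.459, -0.265])), (array([190., 221.]), 0.51, array([ 0.729, -0.16 ]))]
scene yellow_gate [(array([192., 221.]), 0.7, array([ 0.661, -0.209])), (array([204., 155.]), 0.35, array([ 0.367, -0.325]))]
scene yellow_rack [(array([250., 269.]), 0.29, array([0.717, 0.002]))]
scene oil_bottle [(array([155., 200.]), 0.98, array([ 0.57 , -0.416])), (array([201., 212.]), 0.43, array([ 0.562, -0.242]))]
scene olive_jar [(array([275., 210.]), 0.64, array([ 0.467, -0.017]))]
scene honey_jar [(array([407., 273.]), 0.96, array([0.568, 0.431])), (array([193., 211.]), 0.45, array([ 0.569, -0.268]))]
scene cup [(array([398., 242.]), 0.88, array([0.462, 0.387])), (array([343., 235.]), 0.49, array([0.49
[... 1271 characters left out ...]
152.]), 0.56, array([0.707, 0.003]))]
top flat_tin []
{'t': 1.5, 'q': array([-9.30899314e-01,  3.58601243e-01,  1.18761844e-02,  1.14132741e-05,
       -1.22411472e+00, -2.88108633e-01]), 'qd': array([ 0.00126751,  0.00112732, -0.00016399,  0.00013092,  0.00074589,
       -0.00061588]), 'joint_efforts': array([-3.16428359e-04, -5.82369268e+01,  2.93321711e+01,  7.00263038e+00,
        1.30973716e-02, -2.06213252e-05]), 'eef_pos': array([ 0.23256247, -0.63363873,  0.40465211]), 'ee_rot': array([ 3.14155404e+00, -2.26382506e-05, -2.78980039e+00]), 'force': array([0.45191309, 0.08585052, 1.31590836]), 'moment': array([-0.02739919,  0.02032073,  0.0339733 ]), 'width': 0.08749605616225127} 0.1593
```

Run:
```python
from h import *
a=cv2.imread("pics/scene0.png");b=cv2.imread("pics/top0.png")
cv2.imwrite("pics/v1.png",cv2.resize(a,(784,588)));cv2.imwrite("pics/v2.png",cv2.resize(b,(784,588)))
for c in("scene","top"):
  for n in("red_press","red_lever"):
    for d in arm.masks_of(n,c)[:1]:
        m=d["pixels"];r,cc=np.where(m);print(c,n,d["score"],m.sum(),cc.min(),cc.max(),r.min(),r.max())
f=arm.grab_frame("top");h=cv2.cvtColor(f,cv2.COLOR_RGB2HSV)
m=(((h[...,0]<8)|(h[...,0]>172))&(h[...,1]>130)&(h[...,2]>60)).astype(np.uint8)
n,l,s,ce=cv2.connectedComponentsWithStats(m)
for i in range(1,n):
    if s[i,4]>60:
        pts=np.argwhere(l==i)[:,::-1].astype(np.float32);print(s[i],ce[i],cv2.minAreaRect(pts),at("top",ce[i],.158))
```

```text
scene red_press 0.64 946 328 373 187 263
scene red_lever 0.69 1023 327 373 186 264
top red_press 0.81 1289 172 207 160 255
top red_lever 0.77 1227 172 208 161 255
[326  11  24  58 893] [337.75699888  39.42553191] ((337.72174072265625, 39.47705841064453), (57.829322814941406, 20.476930618286133), 84.0938491821289) [ 0.95518753 -0.1079324   0.158     ]
[353  11  25  58 884] [364.91063348  39.96832579] ((364.92529296875, 39.611175537109375), (57.72642517089844, 20.71702766418457), 84.0938491821289) [ 0.95414528 -0.17367929  0.158     ]
[380  11  25  58 899] [391.81979978  39.96106785] ((391.6846618652344, 39.47692108154297), (57.6761474609375, 20.589765548706055), 82.87498474121094) [ 0.95464124 -0.23900127  0.158     ]
[407  11  23  59 865] [418.40231214  39.81618497] ((418.2746276855469, 40.02049255371094), (58.39555358886719, 19.736791610717773), 84.80557250976562) [ 0.95563305 -0.30376555  0.158     ]
[222  24  10  31  81] [228.35802469  39.7654321 ] ((228.342529296875, 39.607322692871094), (5.557018756866455, 31.0476016998291), 14.534454345703125) [0.95456792 0.15694334 0.158     ]
[  0  67  17  34 432] [ 6.43287037 82.75231481] ((8.0, 83.5), (16.0, 33.0), 0.0) [0.85316547 0.70373435 0.158     ]
[182 167   8  32 134] [186.07462687 182.75373134] ((185.94554138183594, 182.54457092285156), (4.776178359985352, 31.542678833007812), 5.710592269897461) [0.60530553 0.25215702 0.158     ]
[196 168  14  32 321] [202.63551402 183.15576324] ((202.72584533691406, 183.378662109375), (11.18747329711914, 31.808452606201172), 5.440331935882568) [0.60436796 0.21283053 0.158     ]
[173 235  30  21 562] [187.64234875 244.54982206] ((187.63229370117188, 244.38327026367188), (29.13066291809082, 19.649160385131836), 3.5763344764709473) [0.45971506 0.24595489 0.158     ]
```

View pics/v1.png

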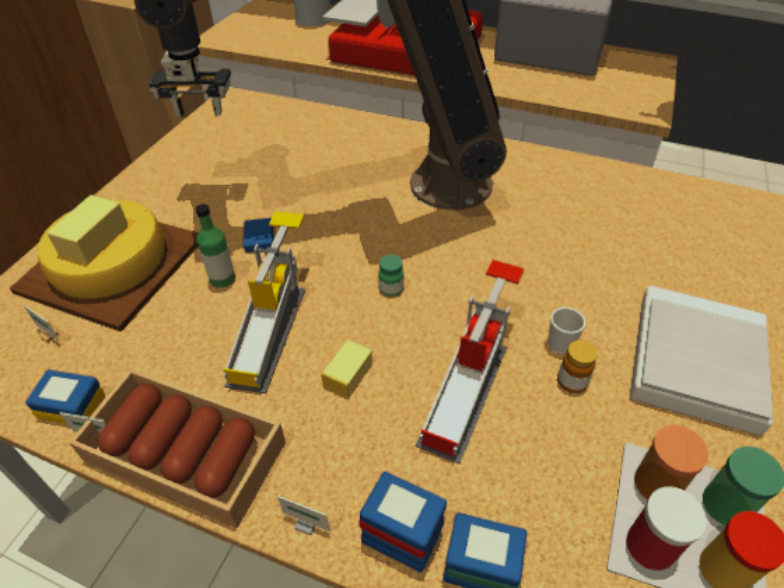

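View pics/v2.png

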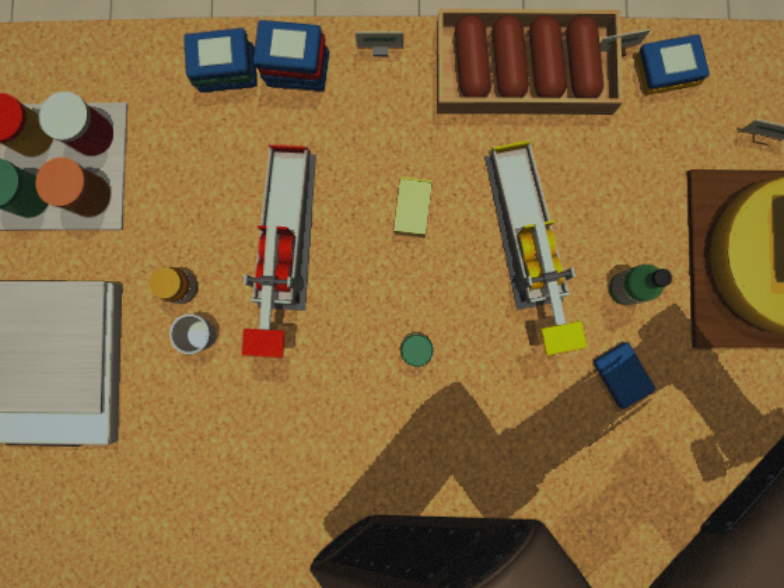

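The views agree. The red paddle is at top pixel (188,244) and scene pixel (361,195), which gives about (0.460, 0.246, 0.158). The rack's yaw is about -5°. The oil bottle at (0.57, -0.41) is well off my path. I'll move over with the fingers shut.

Emit:
{"name": "move_arm", "arguments": {"deltas": [[14.5,36,0,0,0,-1],[14.5,36,0,0,0,-1],[14.5,36,0,0,0,-1],[14.5,36,0,0,0,-1],[14.5,36,0,0,0,-1]], "claw": 255, "squeeze": 10}}

```text
t: 2.17
eef_pos: [0.3052, -0.4521, 0.4047]
ee_rot: [-3.141, 0.0, -2.878]
force: [1.4, -0.1, 0.5]
width: 0.0599
```

Emit:
{"name": "move_arm", "arguments": {"deltas": [[14.5,36,0,0,0,-1],[14.5,36,0,0,0,-1],[14.5,36,0,0,0,-1],[14.5,36,0,0,0,-1],[14.5,36,0,0,0,-1]]}}

```text
t: 2.58
eef_pos: [0.3777, -0.2719, 0.4051]
ee_rot: [-3.141, 0.001, -2.965]
force: [1.2, -0.5, 0.8]
width: 0.0264
```

Emit:
{"name": "move_arm", "arguments": {"deltas": [[14.5,36,0,0,0,-1],[14.5,36,0,0,0,-1],[14.5,36,0,0,0,-1],[14.5,36,0,0,0,-1],[14.5,36,0,0,0,-1]]}}

```text
t: 3.0
eef_pos: [0.4502, -0.0917, 0.4052]
ee_rot: [3.141, 0.001, -3.052]
force: [1.5, -1.1, 0.5]
width: 0.0008
```

Emit:
{"name": "move_arm", "arguments": {"deltas": [[0.5,34,0,0,0,-1],[0.5,34,0,0,0,-1],[0.5,34,0,0,0,-1],[0.5,34,0,0,0,-1],[0.5,34,0,0,0,-1]]}}

```text
t: 3.42
eef_pos: [0.4521, 0.078, 0.4051]
ee_rot: [3.141, 0.001, -3.139]
force: [0.5, -0.2, -0.2]
width: 0.0004
```

Emit:
{"name": "move_arm", "arguments": {"deltas": [[0.5,34,0,0,0,-1],[0.5,34,0,0,0,-1],[0.5,34,0,0,0,-1],[0.5,34,0,0,0,-1],[0.5,34,0,0,0,-1]]}}

```text
t: 3.83
eef_pos: [0.4547, 0.248, 0.405]
ee_rot: [3.141, 0.001, 3.057]
force: [1.4, -1.0, 0.2]
width: 0.0003
```

Emit:
{"name": "move_arm", "arguments": {"deltas": [[0,0,-13,0,0,0],[0,0,-13,0,0,0],[0,0,-13,0,0,0],[0,0,-10,0,0,0],[0,0,-5,0,0,0]]}}

```text
t: 4.25
eef_pos: [0.4548, 0.2461, 0.3494]
ee_rot: [-3.14, -0.001, 3.057]
force: [-0.2, -0.7, -0.4]
width: 0.0001
```

Run:
```python
from h import *
f=arm.grab_frame("scene");s=arm.get_state();p=s["eef_pos"];print(p,s["force"])
t=px("scene",p-[0,0,.178]);print("tip px",t,"z158 below",px("scene",[p[0],p[1],.158]))
c=f[150:290,270:450,::-1];cv2.imwrite("pics/v3.png",cv2.resize(c,None,fx=4,fy=4,interpolation=cv2.INTER_CUBIC))
g=arm.grab_frame("top");cv2.imwrite("pics/v4.png",cv2.resize(g[140:280,130:270,::-1],None,fx=4,fy=4,interpolation=cv2.INTER_CUBIC))
```

```text
[0.45478481 0.24601861 0.34908463] [-1.24100624  0.10146629 -1.05092351]
tip px (np.float64(361.0756245460817), np.float64(188.76987552241096)) z158 below (np.float64(360.5118623596944), np.float64(192.0544942365431))
```

View pics/v3.png

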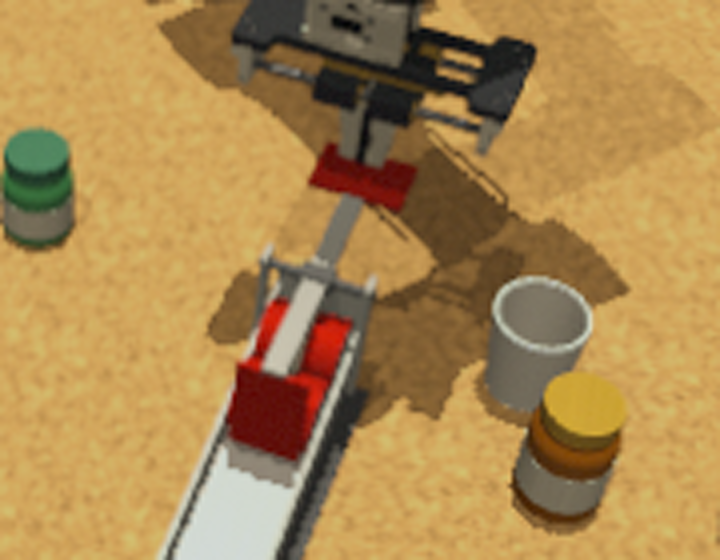

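The closed fingertips hang centred over the red paddle, at crop pixel (362,165). Next I press down, easing +x a little to follow it.

Emit:
{"name": "move_arm", "arguments": {"deltas": [[0,0,-8,0,0,0],[0,0,-8,0,0,0],[1,0,-8,0,0,0],[1,0,-8,0,0,0],[1,0,-8,0,0,0]]}}

```text
t: 4.77
eef_pos: [0.458, 0.2464, 0.31]
ee_rot: [3.141, -0.0, 3.057]
force: [-1.8, 1.0, 2.9]
width: 0.0006
```

Emit:
{"name": "move_arm", "arguments": {"deltas": [[1,0,-7,0,0,0],[1,0,-5,0,0,0],[0,0,-3,0,0,0],[0,0,-1,0,0,0],[0,0,0,0,0,0]]}}

```text
t: 5.18
eef_pos: [0.4603, 0.2464, 0.2946]
ee_rot: [-3.142, 0.0, 3.057]
force: [1.0, 0.8, 4.0]
width: 0.0002
```

Emit:
{"name": "move_arm", "arguments": {"deltas": [[0,0,-1,0,0,0],[0,0,-1,0,0,0],[0,0,-1,0,0,0],[0,0,0,0,0,0],[0,0,0,0,0,0]]}}

```text
t: 5.6
eef_pos: [0.4601, 0.2465, 0.2918]
ee_rot: [3.141, 0.0, 3.057]
force: [0.8, -0.6, 3.7]
width: 0.0003
```

Emit:
{"name": "move_arm", "arguments": {"deltas": [[0,0,0,0,0,0],[0,0,0,0,0,0],[0,0,0,0,0,0],[0,0,0,0,0,0],[0,0,0,0,0,0]]}}

```text
t: 6.02
eef_pos: [0.4601, 0.2464, 0.2918]
ee_rot: [3.141, 0.0, 3.057]
force: [1.0, 1.0, 4.7]
width: 0.0001
```

Emit:
{"name": "move_arm", "arguments": {"deltas": [[0,0,0,0,0,0],[0,0,0,0,0,0],[0,0,0,0,0,0],[0,0,0,0,0,0],[0,0,0,0,0,0]]}}

```text
t: 6.43
eef_pos: [0.4601, 0.2464, 0.2917]
ee_rot: [3.141, 0.0, 3.057]
force: [1.0, 0.2, 4.7]
width: 0.0005
```

```bash
cat > look.py <<'E'
import sys
from h import *
f=arm.grab_frame("scene");s=arm.get_state();print(s["t"],s["eef_pos"],s["force"])
cv2.imwrite(f"pics/{sys.argv[1]}.png",cv2.resize(f[150:330,270:450,::-1],None,fx=3.3,fy=3.3,interpolation=cv2.INTER_CUBIC))
arm.grab_frame("top")
for n in("red_tin1_mid","red_tin2_mid"):
  for c in("scene","top"): print(c,n,[(np.round(d["xy"]),round(d["score"],2),np.round(at(c,d["xy"],.06),3)[:2]) for d in arm.spot_point(n,c)[:2]])
E
python3 look.py v5
```

```text
6.4833 [0.46009846 0.24640541 0.29168708] [1.06106163 0.82732056 4.63095151]
scene red_tin1_mid [(array([316., 305.]), 0.73, array([0.797, 0.226])), (array([205., 157.]), 0.62, array([ 0.368, -0.325]))]
top red_tin1_mid [(array([207., 114.]), 0.68, array([0.795, 0.221]))]
scene red_tin2_mid [(array([326., 287.]), 0.82, array([0.737, 0.234])), (array([358., 209.]), 0.43, array([0.428, 0.244]))]
top red_tin2_mid [(array([203., 132.]), 0.55, array([0.748, 0.23 ])), (array([405., 239.]), 0.45, array([ 0.477, -0.282]))]
```

View pics/v5.png

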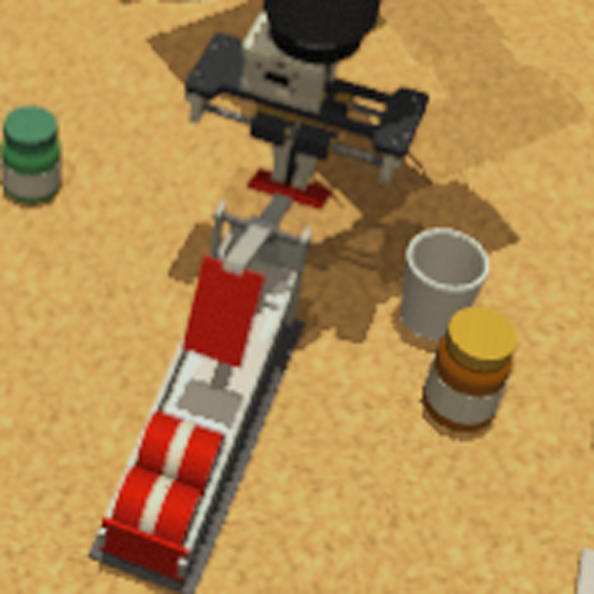

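Both tins lie against the end stop, at crop pixels (180,445) and (155,505), and the gate is up. I'll hold a little longer so they settle, then release.

Emit:
{"name": "move_arm", "arguments": {"deltas": [[0,0,0,0,0,0],[0,0,0,0,0,0],[0,0,0,0,0,0],[0,0,0,0,0,0],[0,0,0,0,0,0]]}}

```text
t: 7.15
eef_pos: [0.4601, 0.2464, 0.2917]
ee_rot: [3.142, 0.0, 3.057]
force: [1.1, 1.1, 5.3]
width: 0.0003
```

Emit:
{"name": "move_arm", "arguments": {"deltas": [[0,0,0,0,0,0],[0,0,0,0,0,0],[0,0,0,0,0,0],[0,0,0,0,0,0],[0,0,0,0,0,0]]}}

```text
t: 7.57
eef_pos: [0.4601, 0.2464, 0.2917]
ee_rot: [3.142, 0.0, 3.057]
force: [1.0, 1.2, 5.4]
width: 0.0007
```

```bash
python3 look.py v6
```

```text
7.6167 [0.46007438 0.24635416 0.29166337] [0.93088283 0.68670951 5.26115017]
scene red_tin1_mid [(array([316., 305.]), 0.76, array([0.798, 0.225]))]
top red_tin1_mid [(array([206., 116.]), 0.87, array([0.791, 0.225]))]
scene red_tin2_mid [(array([324., 292.]), 0.98, array([0.754, 0.233])), (array([405., 274.]), 0.74, array([0.623, 0.424]))]
top red_tin2_mid [(array([205., 133.]), 0.98, array([0.747, 0.225]))]
```

The tins are still to within the detector's scatter (about 4 mm; one 17 mm jump belongs to a less certain detection). Now I raise the fingers smoothly.

Emit:
{"name": "move_arm", "arguments": {"deltas": [[0,0,6,0,0,0],[-1,0,8,0,0,0],[-1,0,8,0,0,0],[-1,0,8,0,0,0],[-1,0,8,0,0,0]]}}

```text
t: 8.28
eef_pos: [0.4559, 0.246, 0.3306]
ee_rot: [-3.141, 0.0, 3.057]
force: [0.5, -1.3, 1.3]
width: 0.0009
```

Emit:
{"name": "move_arm", "arguments": {"deltas": [[0,0,9,0,0,0],[0,0,14,0,0,0],[0,0,18,0,0,0],[0,0,20,0,0,0],[0,0,20,0,0,0]]}}

```text
t: 8.7
eef_pos: [0.456, 0.2462, 0.4121]
ee_rot: [3.141, 0.0, 3.057]
force: [0.6, 0.2, -0.4]
width: 0.0003
```

Emit:
{"name": "move_arm", "arguments": {"deltas": [[0,0,10,0,0,0],[0,0,0,0,0,0],[0,0,0,0,0,0],[0,0,0,0,0,0],[0,0,0,0,0,0]]}}

```text
t: 9.12
eef_pos: [0.4558, 0.2462, 0.4195]
ee_rot: [-3.14, -0.001, 3.057]
force: [-0.7, 0.1, 0.3]
width: 0.0007
```

```bash
python3 look.py v7
```

```text
9.1667 [0.45590826 0.24623067 0.41954707] [ 0.31898961 -0.24593002 -0.32005847]
scene red_tin1_mid [(array([318., 304.]), 0.83, array([0.793, 0.229]))]
top red_tin1_mid [(array([205., 114.]), 0.74, array([0.796, 0.228])), (array([130., 206.]), 0.46, array([0.557, 0.415]))]
scene red_tin2_mid [(array([324., 290.]), 0.97, array([0.746, 0.231])), (array([343., 254.]), 0.32, array([0.613, 0.247]))]
top red_tin2_mid [(array([205., 133.]), 0.87, array([0.747, 0.226]))]
```

View pics/v7.png

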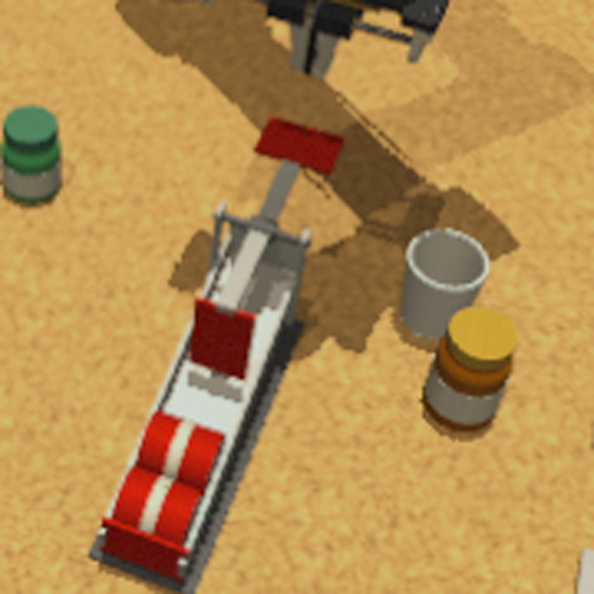

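The paddle (300,145) and the gate's lower edge (225,375) map back to full-image pixels (361,194) and (338,264), the same as at the start. The lever is therefore shut, both tins are in the tray, and the arm is clear.

```bash
python3 -c "
from h import *
a=cv2.imread('pics/scene0.png')[...,::-1].astype(int);b=arm.grab_frame('scene').astype(int)
d=abs(a-b).max(2);print('yellow rack diff',(d[150:280,155:222]>60).sum(),arm.get_state()['force'])
print(arm.job_done())"
```

```text
yellow rack diff 752 [ 1.02260052 -0.33923334  0.11586612]
the job is handed in; nothing more can be done
None
```

I pressed the red paddle with the closed fingertips (about 4–5 N) until both red tins had rolled into the tray. I held it about 2.4 s in all, then raised the fingers clear and handed the job in at about 9.2 s.

**Red rack:** The last picture showed both red tins against the end stop, at about (0.795, 0.228) and (0.747, 0.228) in world coordinates. The paddle and gate were back at their starting pixels to within about 1 px. The tool force was near zero, and the jars and cup in view stood as before.

**Yellow rack:** My last check did not come out clean. Comparing that area with the first picture showed 752 changed pixels, probably because the arm's shadow had moved off it. I handed in within the same script without viewing that area again, so the yellow rack's final state is not confirmed by picture. The arm only crossed near it early on, with the fingertips about 70 mm above its paddle, and the force readings showed no sign of contact.

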